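# Clear the drill off the access cover and throw the isolator

## Task

A cordless drill has been left standing on the sliding access cover of the white electrical enclosure. Lift it off and set it down upright (do not drop it) in the middle of the black rubber mat and let go of it; then slide the cover fully open by its lip, push the isolator lever inside all the way over to its other side, and slide the cover fully shut again. Keep the drill upright throughout and leave the blue bin, the tub and the wrench where they are.

Things in the scene. Friction and masses are not known exactly. Their poses are not given: they have to be found in the camera images.
- enclosure: White sheet-metal box fixed to the bench, 370 (x) x 220 (y) x 110 high. Origin on the bench under the centre of the access opening in its top (150 in x, 130 in y); the box reaches from x = -115 to 255. Guide rails 12 wide, 10 high stand along x on the top at y = +-77, from x = -100 to 245. Its x axis is the way the cover opens and the lever is thrown.
- cover (a joint): Travel of the aluminium access cover along the enclosure's +x: 0 shut, 0.15 m fully open. The cover is a plate 170 (x) x 136 x 4 on the enclosure's top (plate top 114 above the bench) with an upstanding lip across its -x end. It slides stiffly (about 3 N) and stays where it is left.
- cover_lip (a point): Middle of the top edge of the cover's lip, 144 above the bench. The lip is 8 thick (enclosure x), 110 wide (enclosure y) and stands 30 above the plate; it can be pushed from either side.
- lever (a joint): Angle of the isolator lever under the opening: at 0 it leans 0.6 rad to the enclosure's -x (off), at 1.2 rad it leans 0.6 rad to +x (on, end stop). It stays where it is left.
- lever_tip (a point): Middle of the lever's top end. The lever is a black paddle 12 thick, 44 wide (enclosure y), 62 long from its hinge, which lies along the enclosure's y, 34 above the bench, 20 ahead (+x) of the enclosure's origin, on a grey block 75 x 70. The tip is 85 above the bench at both ends of the swing, 96 when upright: always below the enclosure's top.
- drill: Dark grey and black cordless drill standing on its battery, 0.6 to 0.9 kg, 180 high. Origin at the centre of the foot's underside, z up, x the way the chuck points. Foot 105 (x) x 66 (y), 48 high; slim handle above; on top the motor housing, 52 wide (y), x = -70 to 54, 124 to 180 above the underside, then the chuck to x = 98. Can be gripped from above across the housing's width, over the origin.
- mat: Black rubber tool mat fixed flat on the bench, 200 (x) x 180 (y) x 4 thick; origin at the centre of its underside.
- bin: Blue open parts bin with steel parts, 150 (x) x 110 (y) x 75 high, beside the enclosure on the side where the mat is not; origin at the centre of its underside. Leave alone.
- tub: Grey round tub with a black lid, 84 across, 95 high; origin at the centre of its underside. Leave alone.
- wrench: Steel wrench 200 long lying on the bench along its x; origin at the middle of its underside. Leave alone.
Mind the look-alikes: they are no part of the job. There is more than one size of the drill; the job needs the largest.

How it is judged:
On the way, in this order (a step that is already met when the one before it is completed fails the run):
1. the drill stands upright on the mat, let go, with the cover still shut (x of drill in the frame of mat between -0.05 and 0.05 m and y of drill in the frame of mat between -0.05 and 0.05 m and height (world z) of drill below 0.012 m and angle between drill's own z axis and vertical below 0.1 rad and linear speed of drill below 0.03 m/s and contact force between the fingers and drill below 0.1 N and value of joint cover below 0.03 m), for 0.2 s.
2. the cover is slid fully open (at least 138 of 150 mm) with the lever not yet thrown (value of joint cover above 0.138 m and value of joint lever below 0.6 rad), for 0.2 s.
3. the lever is thrown over to its far stop while the cover is open (value of joint lever above 1.05 rad and value of joint cover above 0.1 m), for 0.2 s.
At the end, for the whole second after the job is handed in: The cover is shut to within 6 mm, the lever leans fully to the enclosure's +x (over 1.05 of 1.2 rad), the drill stands upright at rest on the mat with its origin within 50 mm of the mat's centre along each of the mat's sides, and the bin, tub and wrench are within 30 mm of where they were (value of joint cover below 0.006 m and value of joint lever above 1.05 rad and x of drill in the frame of mat between -0.05 and 0.05 m and y of drill in the frame of mat between -0.05 and 0.05 m and height (world z) of drill below 0.012 m and angle between drill's own z axis and vertical below 0.1 rad and linear speed of drill below 0.03 m/s and distance of each of bin, tub, wrench from where it was at the start of the episode below 0.03 m); the robot touches nothing.
It fails at once if the drill is tipped by more than 0.6 rad (angle between drill's own z axis and vertical above 0.6 rad).
It fails at once if the drill is dropped (falls faster than 0.6 m/s with no finger on it) (linear speed of drill above 0.6 m/s and contact force between the fingers and drill below 0.05 N).
It fails at once if the bin, the tub or the wrench is moved by more than 30 mm (distance of any of bin, tub, wrench from where it was at the start of the episode above 0.03 m).
It also fails if it takes over 58 s, if anything falls off the work surface, if the arm or the gripper's body presses on something with over 40 N, if the wrist force passes 120 N, or if a joint passes its speed limit or range.

## Robot

A 6-joint arm with a two-finger parallel gripper is mounted at the origin on the work surface. World frame = base frame: x ahead of the robot, y to its left, z up, the work surface at z = 0. Lengths are in m, angles in rad, forces in N, time in s.
With the tool pointing down it reaches from about 0.375 to 0.9 m from the base axis. Payload 3.1 kg.
Tool frame: the origin (TCP) lies between the finger pads; the fingertips stand 22 mm ahead of it and the grasp point (between the pads) lies 3 mm ahead of it; z points along the fingers, y is the line along which they close (so a half turn about z gives the same grasp; the last joint's range is limited). The gripper opens to 85 mm and grips with 20 to 120 N. Pads are 22 mm wide; open, the fingers measure 114 mm over their backs; the gripper's body (76 mm by 85 mm) begins 54 mm behind the grasp point. The pads swing forward as they close: fully open they stand 13 mm farther back than shut.
Start: joints at [1.012, 0.527, 1.433, -0, 1.181, -0.178], TCP at [0.232, 0.58, 0.253] pointing down, gripper open.
Joint ranges: [-3.08, 3.08], [-0.75, 2.2], [0.22, 2.44], [-1.43, 4.57], [0, 2.65], [-2.85, 2.85]. Speed limits (rad/s): [2.79, 2.79, 3.14, 3.14, 3.14, 3.14].

## Interface

Orientations are given as a unit quaternion [x, y, z, w].
In Python, from rig import telemetry, viewer, job gives the robot as it stands.
- The arm moves only by the shell command python3 -m inch 'ROWS' [FORCE]. ROWS is JSON, a list of rows, each an object with "slide": the shift along the world's x, y, z in mm, a list of three; "dr": the turn, a rotation vector about the world's x, y, z in degrees, a list of three; "fingers": the opening, from 0 (shut) to 1 (fully open). In form: [{"slide": [dx, dy, dz], "dr": [rx, ry, rz], "fingers": fingers}, ...]. A call has exactly 8 rows; each row is the pose to reach, as a shift and turn from the pose commanded when the call began; what a row does not reach only later rows make up. A row lasts 1/10 s, in which the tool goes at most 50 mm and 8.59 degrees, less where a joint would pass 70% of its speed; a pose out of reach is approached as far as the arm can. A call with a gripper value outside its range is refused whole. The fingers move at their own pace and stop on an object; FORCE is the grip in N (left out, the last holds). Time passes only in rows, so rows that repeat a pose let the fingers close, or fill a call up. It gives the time, the measured TCP pose, the force, the opening and the grip force at its end, in the units of the state.
- telemetry.state(): the state, without advancing time (a new reading comes with each control period).
- viewer.read_camera(name): name is "scene" or "top"; returns the picture (480x640x3 uint8, red, green, blue); there is no depth.
- viewer.camera_model(name): a dict with "fx", "fy", "cx", "cy" (pixels), "T" (4x4, takes a point from camera to world coordinates). Camera axes: x right, y down, z forward; pixel columns grow to the right and rows downward; lengths in m; the calibration is good to about 2 mm. A picture is of the moment at which its call begins. camera_model takes no time and is no camera call.
- job.hand_in(): hands the job in; it is judged then, once.
The state is a dict: "time_s": time; "joint_positions": joint angles; "qd": joint speeds; "tau": joint torques, N m; "tcp_pos": TCP position; "tcp_rot": TCP orientation; "ft_force": force on the tool from outside, world axes, zero at the start; "wrist_torque": the same for the moment, N m; "gripper_width": finger opening in m; "grasp_force": force on a finger pad.
Only numpy, scipy, OpenCV 4.12 (cv2) and the standard library are available. Lean on these libraries where they do the work, as an engineer would, in place of code of your own. Each camera call takes 0.05 s, during which the arm holds its last target. There are 200 camera calls.

## Working session

There is one attempt and no reset: what is moved stays moved. The work goes in short steps, Python scripts to look and compute and a shell command to move; the robot and the scene stay as the last step left them, time stands still between calls to the robot, and variables do not carry over. Pictures are saved under pics/ and viewed, at most 11 in all, crops included, and the job is handed in when it is done.

```bash
mkdir -p pics; ls; python3 - <<'E'
from rig import telemetry, viewer
import cv2, numpy as np
for n in("scene","top"):
    im=viewer.read_camera(n); cv2.imwrite(f"pics/{n}0.png",im[:,:,::-1]); m=viewer.camera_model(n); print(n,m["fx"],m["fy"],m["cx"],m["cy"]);print(np.round(m["T"],4))
s=telemetry.state();print(s)
E
```

```text
pics
scene 450.4566205155149 450.4566205155149 329.85052802027934 238.0862703652001
[[ 0.6297  0.5652 -0.5329  1.0034]
 [ 0.7768 -0.4615  0.4285 -0.414 ]
 [-0.0038 -0.6838 -0.7297  0.7964]
 [ 0.      0.      0.      1.    ]]
top 619.8862926566658 619.8862926566658 313.26526929237355 235.94537205189943
[[-2.3700e-02 -9.7990e-01  1.9820e-01  2.1610e-01]
 [-9.9960e-01  2.0200e-02 -1.9600e-02  3.0000e-04]
 [ 1.5200e-02 -1.9860e-01 -9.8000e-01  1.6506e+00]
 [ 0.0000e+00  0.0000e+00  0.0000e+00  1.0000e+00]]
{'time_s': 0.1, 'joint_positions': array([ 1.01149683e+00,  5.28385250e-01,  1.43376001e+00,  4.13634301e-05,
        1.18144664e+00, -1.78479989e-01]), 'qd': array([-0.00035641, -0.00258711, -0.00421629, -0.00029839, -0.00088968,
       -0.00032801]), 'tau': array([-9.76982956e-04, -4.43305349e+01, -1.78586215e+01, -3.46658708e-04,
        3.87853797e-03,  1.71883278e-05]), 'tcp_pos': array([0.23192638, 0.57972463, 0.25242856]), 'tcp_rot': array([ 1.89268890e-01,  9.81924787e-01, -9.25480858e-04, -3.78283729e-04]), 'ft_force': array([-0.59981173,  0.55194133, -0.44513002]), 'wrist_torque': array([-0.02887165,  0.00667308,  0.0224753 ]), 'grasp_force': 0.0, 'gripper_width': 0.08528826566984378}
```

View pics/scene0.png

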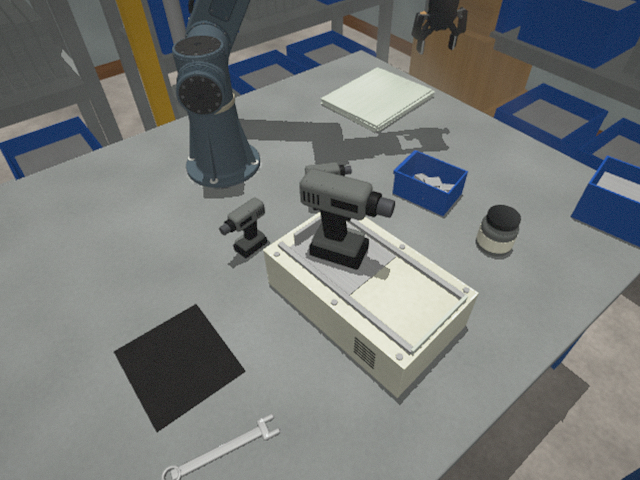

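View pics/top0.png

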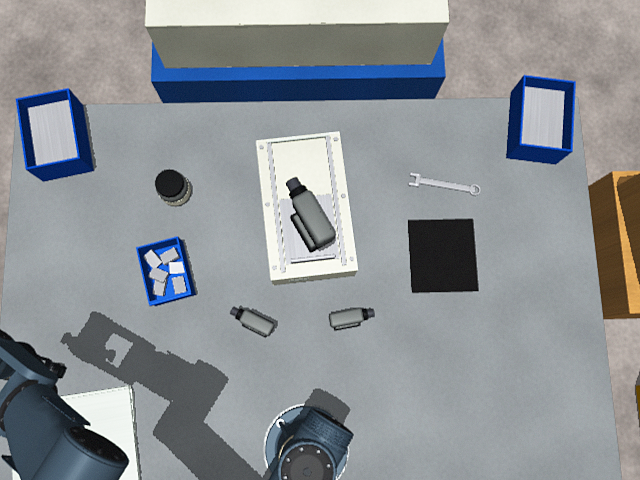

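The scene view shows the large drill at about (340,215) on the cover, with the lip hidden behind it, the mat at (180,365) and the wrench at (225,450). In the top view the enclosure is at (307,205), the drill at (312,215), the lip at about (313,260), and the mat at (443,255). The two small drills at (253,320) and (351,318) are decoys.

```bash
cat > h.py <<'E'
import numpy as np, cv2
from rig import viewer, telemetry
def ray(n,p):
    m=viewer.camera_model(n);T=np.array(m["T"]);d=T[:3,:3]@np.array([(p[0]-m["cx"])/m["fx"],(p[1]-m["cy"])/m["fy"],1]);return T[:3,3],d
def plane(n,p,z):
    o,d=ray(n,p);return o+d*(z-o[2])/d[2]
def tri(pt,ps):
    (o1,d1),(o2,d2)=ray("top",pt),ray("scene",ps)
    s=np.linalg.lstsq(np.c_[d1,-d2],o2-o1,rcond=None)[0];a,b=o1+d1*s[0],o2+d2*s[1];return (a+b)/2,np.linalg.norm(a-b)
def proj(n,P):
    m=viewer.camera_model(n);q=np.linalg.inv(np.array(m["T"]))@np.r_[P,1];return np.round([m["fx"]*q[0]/q[2]+m["cx"],m["fy"]*q[1]/q[2]+m["cy"]],1)
def blob(mask,roi):
    x0,y0,x1,y1=roi;k=np.zeros_like(mask);k[y0:y1,x0:x1]=mask[y0:y1,x0:x1]
    return max(cv2.findContours(k,cv2.RETR_EXTERNAL,cv2.CHAIN_APPROX_NONE)[0],key=cv2.contourArea)
E
python3 - <<'E'
from h import *
np.set_printoptions(precision=4,suppress=True)
t=cv2.imread("pics/top0.png");s=cv2.imread("pics/scene0.png")
dark=(t.max(2)<50).astype(np.uint8)*255
sd=(s.max(2)<55).astype(np.uint8)*255
for n,m,roi in(("top",dark,(395,205,490,305)),("scene",sd,(100,290,260,440))):
    c=blob(m,roi);b=cv2.boxPoints(cv2.minAreaRect(c)) if n=="top" else cv2.approxPolyDP(c,8,True)[:,0]
    W=np.array([plane(n,p,.004) for p in b]);print("mat",n,W[:,:2].tolist(),W.mean(0),np.linalg.norm(W-np.roll(W,-1,0),axis=1))
# enclosure top: warm white (blue lower than red)
for x,y in((262,150),(350,200),(300,180),(300,240)): print(t[y,x])
w=((t[:,:,2].astype(int)>170)&(t[:,:,2].astype(int)-t[:,:,0]>4)).astype(np.uint8)*255
c=blob(w,(240,120,375,290));b=cv2.boxPoints(cv2.minAreaRect(c));W=np.array([plane("top",p,.11) for p in b]);print("enc",b,W[:,:2],W.mean(0),np.linalg.norm(W-np.roll(W,-1,0),axis=1))
a=cv2.resize(t[125:290,245:365],None,fx=4,fy=3.6*1,interpolation=cv2.INTER_CUBIC)
a=cv2.resize(t[125:275,245:365],None,fx=4,fy=4,interpolation=cv2.INTER_CUBIC)
bb=cv2.resize(s[150:300,250:330+0],None,fx=4,fy=4,interpolation=cv2.INTER_CUBIC)
cv2.imwrite("pics/c1.png",np.hstack([a,bb])[:, :800])
E
```

```text
mat top [[0.5881512332601719, -0.291141613615873], [0.59139270321413, -0.47544401944077885], [0.3926055655398163, -0.4676110808646413], [0.3899254490827351, -0.2876120166628673]] [ 0.4905 -0.3805  0.004 ] [0.1843 0.1989 0.18   0.1983]
mat scene [[0.39619871913411675, -0.2907384018828458], [0.39395860860515597, -0.46482757292586036], [0.5901213922520037, -0.4661625993562595], [0.5894643930580699, -0.2911570245050694]] [ 0.4924 -0.3782  0.004 ] [0.1741 0.1962 0.175  0.1933]
[231 242 241]
[161 155 154]
[248 255 255]
[220 216 215]
enc [[254.6707 140.0366]
 [341.7074 130.3659]
 [357.2683 270.4147]
 [270.2317 280.0854]] [[ 0.7866  0.1166]
 [ 0.8092 -0.1119]
 [ 0.4371 -0.1388]
 [ 0.4174  0.0797]] [ 0.6126 -0.0136  0.11  ] [0.2297 0.3731 0.2194 0.371 ]
```

View pics/c1.png

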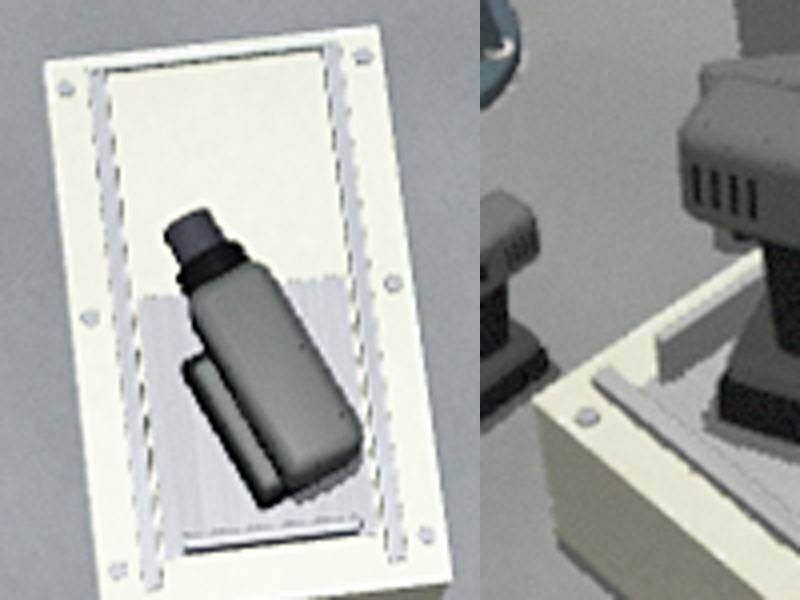

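The crop shows the lip's top edge from (291,261) to (335,256) in full-image pixels. The drill housing runs from front-middle (301.5,195) to rear-middle (325.5,237), with the chuck tip at about (292,180). The chuck points up and left.

```bash
python3 - <<'E'
from h import *
np.set_printoptions(precision=4,suppress=True)
c=lambda x,y:(245+x/4-.4,125+y/4-.4)
L=[plane("top",c(*p),.144) for p in((184,545),(361,524))];L=np.array(L);print("lip",L,L.mean(0),np.linalg.norm(L[1]-L[0]),"yaw",np.arctan2(*(L[0]-L[1])[:2]*np.array([-1,1])))
R=[[plane("top",c(*p),.12) for p in q] for q in(((153,585),(97,72)),((398,560),(332,46)))]
for a,b in R: d=b-a;print("rail",a,b,np.linalg.norm(d),np.arctan2(d[1],d[0]))
# drill heights from two views
print("chuck tip tri",tri((291.5,180),(392.5,208)))
t=cv2.imread("pics/top0.png");s=cv2.imread("pics/scene0.png")
print("foot far corner tri (front-right bottom? rear housing top)",tri(c(322,455),(250+690/4-120,150+130/4)))
g=(t.max(2)<140).astype(np.uint8)*255
cn=blob(g,(285,173,338,252)); 
P={k:plane("top",c(*v),z) for k,v,z in(("fl",(190,300),.27),("fr",(262,262),.27),("rr",(360,420),.27),("rl",(285,475),.27),("tip",(188,222),.266))}
for k,v in P.items(): print(k,v)
f=(P["fl"]+P["fr"])/2;r=(P["rl"]+P["rr"])/2;d=f-r
print("len",np.linalg.norm(d),"w",np.linalg.norm(P["rl"]-P["rr"]),np.linalg.norm(P["fl"]-P["fr"]),"yaw",np.arctan2(d[1],d[0]))
e=P["tip"]-r;u=e/np.linalg.norm(e);print("yaw tip",np.arctan2(e[1],e[0]),np.linalg.norm(e),"origin est",r+.07*u,P["tip"]-.098*u)
o=(r+.07*u+P["tip"]-.098*u)/2
for q in((0,0,.294),(.098*u[0],.098*u[1],.266)): print("scene proj",proj("scene",np.r_[o[:2]+np.array(q[:2]),q[2]]))
x,y=d[:2]/np.linalg.norm(d[:2]);R2=np.array([[x,-y],[y,x]])
for a in((-.0525,-.033),(-.0525,.033),(.0525,.033),(.0525,-.033)): print("foot",proj("scene",np.r_[o[:2]+R2@a,.114]),proj("top",np.r_[o[:2]+R2@a,.162]))
a=cv2.resize(s[150:300,250:410],None,fx=4,fy=4,interpolation=cv2.INTER_CUBIC);cv2.imwrite("pics/c2.png",a)
E
```

```text
lip [[ 0.4595  0.0274  0.144 ]
 [ 0.4702 -0.0818  0.144 ]] [ 0.4649 -0.0272  0.144 ] 0.10977758178816965 yaw 0.09834921828928289
rail [0.4386 0.0475 0.12  ] [0.7752 0.0792 0.12  ] 0.33811025515942855 0.0936462463825474
rail [ 0.451  -0.1056  0.12  ] [ 0.7902 -0.0739  0.12  ] 0.3406851070786537 0.09302841175542767
chuck tip tri (array([0.6301, 0.0215, 0.2688]), np.float64(0.003983051109837787))
foot far corner tri (front-right bottom? rear housing top) (array([ 0.4865, -0.0566,  0.2747]), np.float64(0.006488535373317728))
fl [0.5815 0.0194 0.27  ]
fr [ 0.6033 -0.0225  0.27  ]
rr [ 0.509  -0.0762  0.27  ]
rl [ 0.478  -0.0327  0.27  ]
tip [0.6293 0.0198 0.266 ]
len 0.11214384514701888 w 0.05341616626094159 0.04722479341857661 yaw 0.4911605607589693
yaw tip 0.5004674863389192 0.15481106974278747 origin est [ 0.5549 -0.0209  0.2682] [ 0.5434 -0.0272  0.2685]
scene proj [340.7 184. ]
scene proj [393.9 210.5]
foot [308.9 256.8] [333. 235.]
foot [322.1 234.7] [309.6 248. ]
foot [369.6 249.2] [288.7 211.5]
foot [358.3 272.6] [312.  198.9]
```

View pics/c2.png

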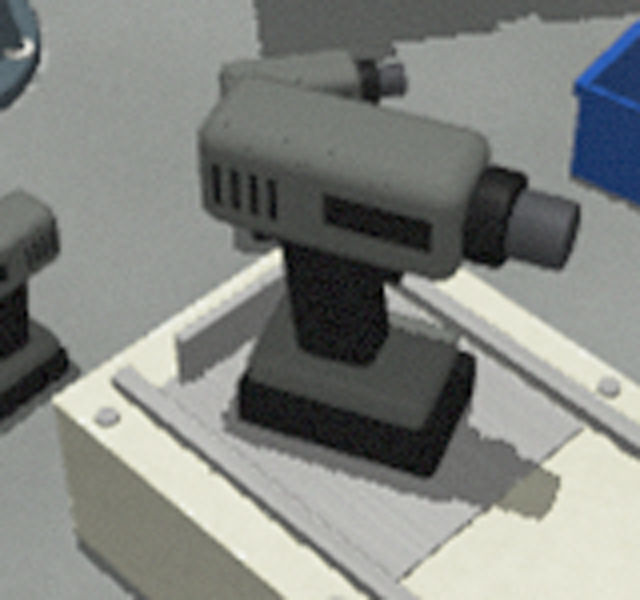

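The scene crop shows the drill's foot with its bottom corners near full-image pixels (310,255), (357,269.5) and (368,249). That agrees with the projected foot to within about 3 px. The lip stands behind the drill, at crop (180,370)-(285,270).

```bash
python3 - <<'E'
from h import *
a=plane("scene",(309.8,255),.114);b=plane("scene",(357.3,269.3),.114);c=plane("scene",(368,248),.114)
u=(b-a)/np.linalg.norm(b-a);n=np.array([-u[1],u[0],0])
print(np.linalg.norm(b-a),np.linalg.norm(c-b),np.arctan2(u[1],u[0]),(a+b)/2+.033*n)
print("lip tri",tri((291-.4,260.9),(250+178/4-.4,150+338/4-.4)),tri((335,255.6),(330.4,183.6)))
E
python3 -m inch '[{"slide":[0,0,75],"dr":[0,0,0],"fingers":1},{"slide":[10,-20,145],"dr":[0,0,-8],"fingers":1},{"slide":[35,-65,147],"dr":[0,0,-16],"fingers":1},{"slide":[58,-110,147],"dr":[0,0,-24],"fingers":1},{"slide":[80,-153,147],"dr":[0,0,-32],"fingers":1},{"slide":[103,-197,147],"dr":[0,0,-40],"fingers":1},{"slide":[125,-240,147],"dr":[0,0,-48],"fingers":1},{"slide":[148,-285,147],"dr":[0,0,-56],"fingers":1}]' 60
```

```text
0.10083743845110194 0.06064366177022128 0.5116324977217858 [ 0.54348478 -0.02022947  0.114     ]
lip tri (array([ 0.44719966, -0.01107561,  0.09143164]), np.float64(0.08866936618877262)) (array([ 0.4769611 , -0.04247945,  0.25365409]), np.float64(0.08407480330022295))
time_s: 0.9
tcp_pos: [0.3706, 0.3127, 0.4001]
tcp_rot: [0.63, 0.777, -0.0, 0.0]
ft_force: [1.9, -0.0, -0.0]
gripper_width: 0.0855
grasp_force: 0.0
```

```bash
python3 -c "
from h import *
print(tri((334.8,255.6),(294.1,234)),tri((290.6,260.9),(320.5,212)))"
python3 -m inch '[{"slide":[23,-44,0],"dr":[0,0,-8.4],"fingers":1},{"slide":[46,-88,0],"dr":[0,0,-16.8],"fingers":1},{"slide":[69,-132,0],"dr":[0,0,-25.2],"fingers":1},{"slide":[92,-176,0],"dr":[0,0,-33.6],"fingers":1},{"slide":[115,-220,0],"dr":[0,0,-42],"fingers":1},{"slide":[138,-264,0],"dr":[0,0,-50.4],"fingers":1},{"slide":[160,-308,0],"dr":[0,0,-58.8],"fingers":1},{"slide":[165,-317,0],"dr":[0,0,-67],"fingers":1}]'
python3 -m inch '[{"slide":[0,0,0],"dr":[0,0,-6],"fingers":1},{"slide":[0,0,-15],"dr":[0,0,-6],"fingers":1},{"slide":[0,0,-30],"dr":[0,0,-6],"fingers":1},{"slide":[0,0,-45],"dr":[0,0,-6],"fingers":1},{"slide":[0,0,-45],"dr":[0,0,-6],"fingers":1},{"slide":[0,0,-45],"dr":[0,0,-6],"fingers":1},{"slide":[0,0,-45],"dr":[0,0,-6],"fingers":1},{"slide":[0,0,-45],"dr":[0,0,-6],"fingers":1}]'
python3 - <<'E'
from h import *
s=telemetry.state();print(s["joint_positions"],s["ft_force"])
a=viewer.read_camera("top")[:,:,::-1];b=viewer.read_camera("scene")[:,:,::-1]
f=lambda i:cv2.resize(i,None,fx=2.5,fy=2.5,interpolation=cv2.INTER_CUBIC)
cv2.imwrite("pics/g1.png",np.hstack([f(a[120:320,240:400]),f(b[90:290,250:410])]))
E
```

```text
(array([ 0.47128864, -0.08027159,  0.14300083]), np.float64(0.0034440559716847194)) (array([0.45428945, 0.01746364, 0.13547028]), np.float64(0.023845128779068823))
time_s: 1.7
tcp_pos: [0.5373, -0.0073, 0.3994]
tcp_rot: [0.955, 0.297, -0.0, 0.001]
ft_force: [-0.3, 0.9, 0.1]
gripper_width: 0.085
grasp_force: 0.0
time_s: 2.5
tcp_pos: [0.5358, -0.0025, 0.3562]
tcp_rot: [0.968, 0.252, 0.001, 0.0]
ft_force: [-0.2, -0.0, -0.2]
gripper_width: 0.0854
grasp_force: 0.0
[-2.13291486e-01  2.95804093e-01  1.52030208e+00 -5.04043979e-06
  1.32369491e+00  8.48079101e-01] [-0.208673   -0.00079987 -0.18024543]
```

View pics/g1.png

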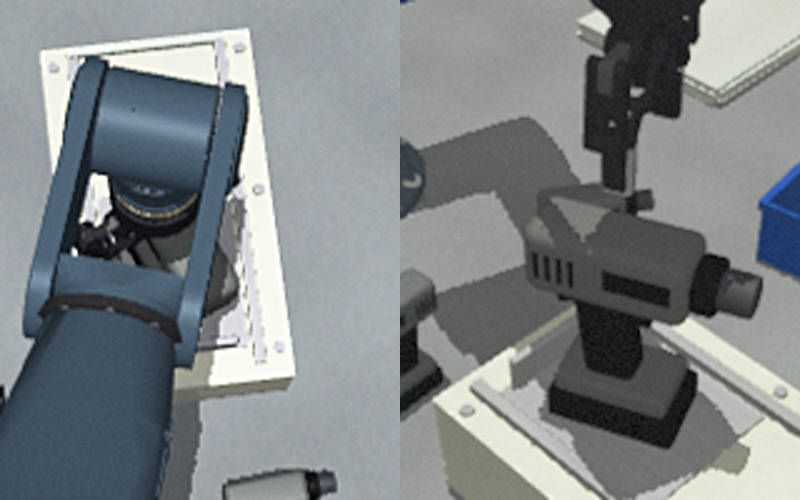

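The pictures show the gripper above the drill's housing with its fingers across it, about 20 mm to the +y side as the telemetry says. I'll shift it and descend.

```bash
python3 -m inch '[{"slide":[8,-20,0],"dr":[0,0,0],"fingers":1},{"slide":[8,-20,0],"dr":[0,0,0],"fingers":1},{"slide":[8,-20,-20],"dr":[0,0,0],"fingers":1},{"slide":[8,-20,-40],"dr":[0,0,0],"fingers":1},{"slide":[8,-20,-60],"dr":[0,0,0],"fingers":1},{"slide":[8,-20,-80],"dr":[0,0,0],"fingers":1},{"slide":[8,-20,-90],"dr":[0,0,0],"fingers":1},{"slide":[8,-20,-90],"dr":[0,0,0],"fingers":1}]' 60
python3 - <<'E'
from h import *
print(telemetry.state()["ft_force"])
b=viewer.read_camera("scene")[:,:,::-1]
cv2.imwrite("pics/g2.png",cv2.resize(b[90:290,250:410],None,fx=3,fy=3,interpolation=cv2.INTER_CUBIC))
E
```

```text
time_s: 3.4
tcp_pos: [0.5424, -0.0219, 0.2641]
tcp_rot: [0.968, 0.252, -0.001, -0.001]
ft_force: [0.3, -0.2, -0.1]
gripper_width: 0.0852
grasp_force: 0.0
[ 0.31298971 -0.24625955 -0.08580992]
```

View pics/g2.png

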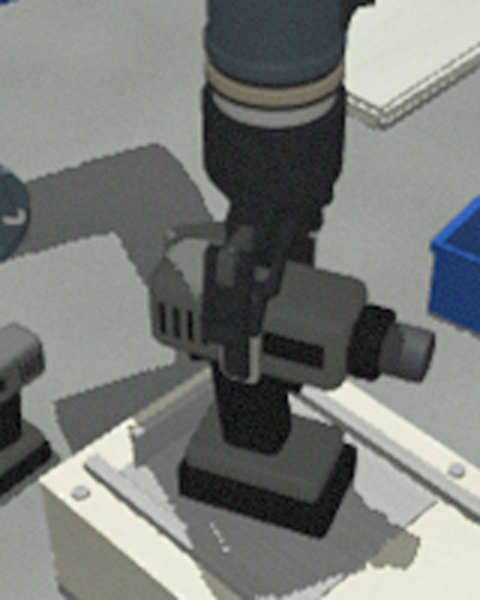

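The fingers straddle the housing over the handle, so I'll close and lift a little.

```bash
python3 -m inch '[{"slide":[0,0,0],"dr":[0,0,0],"fingers":0.6},{"slide":[0,0,0],"dr":[0,0,0],"fingers":0.4},{"slide":[0,0,0],"dr":[0,0,0],"fingers":0.4},{"slide":[0,0,0],"dr":[0,0,0],"fingers":0.4},{"slide":[0,0,0],"dr":[0,0,0],"fingers":0.4},{"slide":[0,0,4],"dr":[0,0,0],"fingers":0.4},{"slide":[0,0,10],"dr":[0,0,0],"fingers":0.4},{"slide":[0,0,15],"dr":[0,0,0],"fingers":0.4}]' 90; python3 -c "
from h import *
s=telemetry.state();print(s['ft_force'],s['wrist_torque'],s['joint_positions'])"
```

```text
time_s: 4.25
tcp_pos: [0.542, -0.022, 0.279]
tcp_rot: [0.968, 0.252, -0.002, -0.001]
ft_force: [0.4, 0.9, -9.0]
gripper_width: 0.0511
grasp_force: 95.0
[ 0.4044511   0.89275428 -8.97500641] [-0.07458655 -0.053742    0.01123259] [-2.46706899e-01  3.86977728e-01  1.60728685e+00  1.47809094e-04
  1.15156726e+00  8.14644077e-01]
```

```bash
python3 -m inch '[{"slide":[0,0,15],"dr":[0,0,0],"fingers":0.4},{"slide":[0,0,35],"dr":[0,0,0],"fingers":0.4},{"slide":[0,0,55],"dr":[0,0,0],"fingers":0.4},{"slide":[-2,-12,65],"dr":[0,0,0],"fingers":0.4},{"slide":[-5,-37,65],"dr":[0,0,0],"fingers":0.4},{"slide":[-10,-70,65],"dr":[0,0,0],"fingers":0.4},{"slide":[-15,-105,65],"dr":[0,0,0],"fingers":0.4},{"slide":[-20,-140,65],"dr":[0,0,0],"fingers":0.4}]'
python3 -m inch '[{"slide":[-5,-35,0],"dr":[0,0,0],"fingers":0.4},{"slide":[-10,-70,0],"dr":[0,0,0],"fingers":0.4},{"slide":[-15,-105,0],"dr":[0,0,0],"fingers":0.4},{"slide":[-20,-140,0],"dr":[0,0,0],"fingers":0.4},{"slide":[-25,-170,0],"dr":[0,0,0],"fingers":0.4},{"slide":[-28,-195,0],"dr":[0,0,0],"fingers":0.4},{"slide":[-30,-212,0],"dr":[0,0,0],"fingers":0.4},{"slide":[-30,-217,0],"dr":[0,0,0],"fingers":0.4}]'
python3 - <<'E'
from h import *
s=telemetry.state();print(s["tcp_pos"],s["ft_force"])
a=viewer.read_camera("top")[:,:,::-1];b=viewer.read_camera("scene")[:,:,::-1]
cv2.imwrite("pics/m1.png",np.hstack([cv2.resize(a[150:350,340:540],(400,400)),cv2.resize(b[160:440,80:360],(400,400))]))
E
```

```text
time_s: 5.05
tcp_pos: [0.522, -0.164, 0.3443]
tcp_rot: [0.968, 0.252, -0.001, -0.0]
ft_force: [0.7, -0.2, -8.6]
gripper_width: 0.051
grasp_force: 96.0
time_s: 5.85
tcp_pos: [0.4922, -0.3817, 0.3442]
tcp_rot: [0.968, 0.251, -0.001, -0.0]
ft_force: [-0.2, -0.0, -8.5]
gripper_width: 0.0511
grasp_force: 96.2
[ 0.49224176 -0.38166818  0.34416229] [-0.21810119 -0.02626509 -8.48861661]
```

View pics/m1.png

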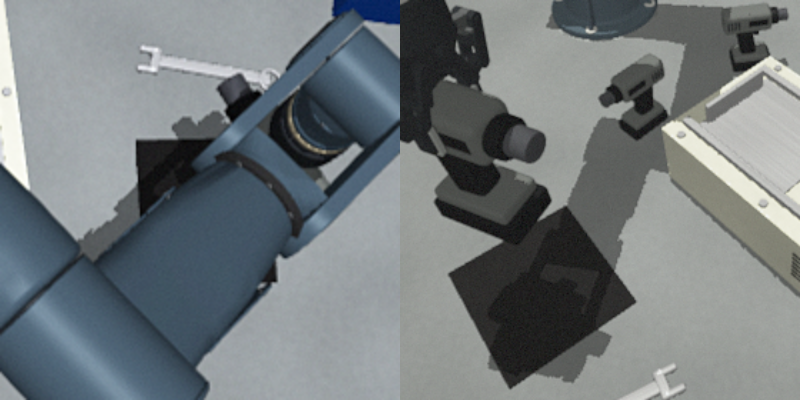

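The drill hangs upright over the mat and the wrench is clear. Lowering it.

```bash
python3 -m inch '[{"slide":[0,0,-20],"dr":[0,0,0],"fingers":0.4},{"slide":[0,2,-50],"dr":[0,0,0],"fingers":0.4},{"slide":[0,2,-85],"dr":[0,0,0],"fingers":0.4},{"slide":[0,2,-120],"dr":[0,0,0],"fingers":0.4},{"slide":[0,2,-150],"dr":[0,0,0],"fingers":0.4},{"slide":[0,2,-170],"dr":[0,0,0],"fingers":0.4},{"slide":[0,2,-180],"dr":[0,0,0],"fingers":0.4},{"slide":[0,2,-184],"dr":[0,0,0],"fingers":0.4}]'
python3 -m inch '[{"slide":[0,0,0],"dr":[0,0,0],"fingers":0.4},{"slide":[0,0,-1],"dr":[0,0,0],"fingers":0.4},{"slide":[0,0,-2],"dr":[0,0,0],"fingers":0.4},{"slide":[0,0,-3],"dr":[0,0,0],"fingers":0.4},{"slide":[0,0,-4],"dr":[0,0,0],"fingers":0.4},{"slide":[0,0,-5],"dr":[0,0,0],"fingers":0.4},{"slide":[0,0,-5],"dr":[0,0,0],"fingers":0.4},{"slide":[0,0,-5],"dr":[0,0,0],"fingers":0.4}]'
```

```text
time_s: 6.75
tcp_pos: [0.4936, -0.376, 0.1605]
tcp_rot: [0.968, 0.253, -0.0, -0.001]
ft_force: [0.9, 0.6, -8.1]
gripper_width: 0.0512
grasp_force: 96.2
time_s: 7.55
tcp_pos: [0.4934, -0.3777, 0.1568]
tcp_rot: [0.968, 0.252, 0.0, 0.0]
ft_force: [-1.4, 0.4, -4.7]
gripper_width: 0.0516
grasp_force: 96.5
```

```bash
python3 -m inch '[{"slide":[0,0,-1],"dr":[0,0,0],"fingers":0.4},{"slide":[0,0,-2],"dr":[0,0,0],"fingers":0.4},{"slide":[0,0,-2],"dr":[0,0,0],"fingers":0.4},{"slide":[0,0,-2],"dr":[0,0,0],"fingers":0.4},{"slide":[0,0,-2],"dr":[0,0,0],"fingers":0.4},{"slide":[0,0,-2],"dr":[0,0,0],"fingers":0.4},{"slide":[0,0,-2],"dr":[0,0,0],"fingers":0.4},{"slide":[0,0,-2],"dr":[0,0,0],"fingers":0.4}]' 20
```

```text
time_s: 8.35
tcp_pos: [0.4933, -0.3778, 0.1567]
tcp_rot: [0.968, 0.252, 0.0, 0.001]
ft_force: [-3.1, 0.9, 6.9]
gripper_width: 0.0513
grasp_force: 98.2
```

The drill is on the mat, pressed down with about 7 N. Opening the fingers, then retreating straight up.

```bash
python3 -m inch '[{"slide":[0,0,1],"dr":[0,0,0],"fingers":0.7},{"slide":[0,0,1],"dr":[0,0,0],"fingers":0.9},{"slide":[0,0,1],"dr":[0,0,0],"fingers":1},{"slide":[0,0,1],"dr":[0,0,0],"fingers":1},{"slide":[0,0,1],"dr":[0,0,0],"fingers":1},{"slide":[0,0,1],"dr":[0,0,0],"fingers":1},{"slide":[0,0,10],"dr":[0,0,0],"fingers":1},{"slide":[0,0,20],"dr":[0,0,0],"fingers":1}]' 20
python3 -m inch '[{"slide":[0,0,20],"dr":[0,0,0],"fingers":1},{"slide":[0,0,45],"dr":[0,0,0],"fingers":1},{"slide":[0,0,80],"dr":[0,0,0],"fingers":1},{"slide":[0,0,115],"dr":[0,0,0],"fingers":1},{"slide":[0,15,145],"dr":[0,0,0],"fingers":1},{"slide":[0,45,165],"dr":[0,0,0],"fingers":1},{"slide":[-5,90,165],"dr":[0,0,0],"fingers":1},{"slide":[-10,140,165],"dr":[0,0,0],"fingers":1}]' 20
```

```text
time_s: 9.15
tcp_pos: [0.4932, -0.3773, 0.1746]
tcp_rot: [0.968, 0.252, -0.0, -0.0]
ft_force: [-1.0, -0.3, -0.9]
gripper_width: 0.0854
grasp_force: 0.0
time_s: 9.95
tcp_pos: [0.4836, -0.2374, 0.3413]
tcp_rot: [0.968, 0.251, 0.001, 0.002]
ft_force: [0.4, 1.1, 0.5]
gripper_width: 0.0854
grasp_force: 0.0
```

```bash
python3 - <<'E'
from h import *
print(tri((339,319),(250,207)),tri((371,313),(225,230)), plane("top",(330,325),.1),plane("top",(250,320),.1))
a=viewer.read_camera("top")[:,:,::-1];b=viewer.read_camera("scene")[:,:,::-1]
cv2.imwrite("pics/m2.png",np.hstack([cv2.resize(a[120:320,340:540],(400,400)),cv2.resize(b[240:440,80:280],(400,400))]))
E
python3 -m inch '[{"slide":[-6,25,0],"dr":[0,0,-3],"fingers":0},{"slide":[-15,60,0],"dr":[0,0,-7],"fingers":0},{"slide":[-25,98,0],"dr":[0,0,-11],"fingers":0},{"slide":[-35,136,0],"dr":[0,0,-15],"fingers":0},{"slide":[-44,172,0],"dr":[0,0,-19],"fingers":0},{"slide":[-53,200,0],"dr":[0,0,-23.7],"fingers":0},{"slide":[-53,207,0],"dr":[0,0,-23.7],"fingers":0},{"slide":[-53,207,0],"dr":[0,0,-23.7],"fingers":0}]' 60
```

```text
(array([ 0.31674893, -0.08939418,  0.11130825]), np.float64(0.0008866611566072861)) (array([ 0.3318013 , -0.16753046,  0.09996413]), np.float64(0.005293734086326473)) [ 0.30341169 -0.0668367   0.1       ] [0.32023997 0.13129803 0.1       ]
time_s: 10.85
tcp_pos: [0.4308, -0.0304, 0.3402]
tcp_rot: [0.999, 0.049, 0.001, 0.001]
ft_force: [0.6, -1.0, -0.3]
gripper_width: 0.0001
grasp_force: 0.0
```

View pics/m2.png

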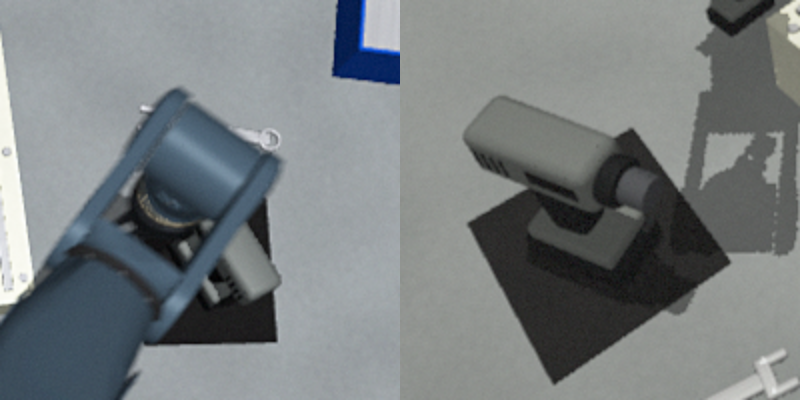

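The drill stands upright on the mat with its foot near the centre, let go. Next I lower the closed fingers behind the lip.

```bash
python3 -m inch '[{"slide":[0,0,-30],"dr":[0,0,0],"fingers":0},{"slide":[0,0,-70],"dr":[0,0,0],"fingers":0},{"slide":[0,0,-110],"dr":[0,0,0],"fingers":0},{"slide":[0,0,-145],"dr":[0,0,0],"fingers":0},{"slide":[0,0,-175],"dr":[0,0,0],"fingers":0},{"slide":[0,0,-190],"dr":[0,0,0],"fingers":0},{"slide":[0,0,-195],"dr":[0,0,0],"fingers":0},{"slide":[0,0,-195],"dr":[0,0,0],"fingers":0}]'
python3 -m inch '[{"slide":[5,0.5,0],"dr":[0,0,0],"fingers":0},{"slide":[10,1,0],"dr":[0,0,0],"fingers":0},{"slide":[15,1.4,0],"dr":[0,0,0],"fingers":0},{"slide":[20,1.9,0],"dr":[0,0,0],"fingers":0},{"slide":[25,2.4,0],"dr":[0,0,0],"fingers":0},{"slide":[30,2.9,0],"dr":[0,0,0],"fingers":0},{"slide":[35,3.3,0],"dr":[0,0,0],"fingers":0},{"slide":[40,3.8,0],"dr":[0,0,0],"fingers":0}]'
```

```text
time_s: 11.65
tcp_pos: [0.4311, -0.0318, 0.1438]
tcp_rot: [0.999, 0.047, -0.0, 0.0]
ft_force: [1.0, 0.7, -0.4]
gripper_width: -0.0001
grasp_force: 0.0
time_s: 12.45
tcp_pos: [0.4702, -0.0265, 0.1442]
tcp_rot: [0.999, 0.048, -0.001, -0.0]
ft_force: [-2.7, -0.5, 2.4]
gripper_width: -0.0
grasp_force: 1.3
```

```bash
python3 -m inch '[{"slide":[12,1.1,0],"dr":[0,0,0],"fingers":0},{"slide":[28,2.7,0],"dr":[0,0,0],"fingers":0},{"slide":[46,4.4,0],"dr":[0,0,0],"fingers":0},{"slide":[64,6.1,0],"dr":[0,0,0],"fingers":0},{"slide":[82,7.8,0],"dr":[0,0,0],"fingers":0},{"slide":[100,9.5,0],"dr":[0,0,0],"fingers":0},{"slide":[112,10.7,0],"dr":[0,0,0],"fingers":0},{"slide":[118,11.2,0],"dr":[0,0,0],"fingers":0}]'
python3 -m inch '[{"slide":[2,0.2,0],"dr":[0,0,0],"fingers":0},{"slide":[3.5,0.3,0],"dr":[0,0,0],"fingers":0},{"slide":[5,0.5,0],"dr":[0,0,0],"fingers":0},{"slide":[6,0.6,0],"dr":[0,0,0],"fingers":0},{"slide":[7,0.7,0],"dr":[0,0,0],"fingers":0},{"slide":[8,0.8,0],"dr":[0,0,0],"fingers":0},{"slide":[8,0.8,0],"dr":[0,0,0],"fingers":0},{"slide":[8,0.8,0],"dr":[0,0,0],"fingers":0}]'
```

```text
time_s: 13.25
tcp_pos: [0.59, -0.0152, 0.144]
tcp_rot: [0.999, 0.048, 0.0, -0.0]
ft_force: [-3.0, 0.1, 2.5]
gripper_width: 0.0001
grasp_force: 1.3
time_s: 14.05
tcp_pos: [0.5962, -0.0148, 0.1441]
tcp_rot: [0.999, 0.048, -0.0, -0.0]
ft_force: [-2.1, 1.7, -0.5]
gripper_width: 0.0003
grasp_force: 1.1
```

```bash
python3 -m inch '[{"slide":[1,0.1,0],"dr":[0,0,0],"fingers":0},{"slide":[2,0.2,0],"dr":[0,0,0],"fingers":0},{"slide":[3,0.3,0],"dr":[0,0,0],"fingers":0},{"slide":[4,0.4,0],"dr":[0,0,0],"fingers":0},{"slide":[4,0.4,0],"dr":[0,0,0],"fingers":0},{"slide":[4,0.4,0],"dr":[0,0,0],"fingers":0},{"slide":[4,0.4,0],"dr":[0,0,0],"fingers":0},{"slide":[4,0.4,0],"dr":[0,0,0],"fingers":0}]'
python3 -m inch '[{"slide":[-5,-0.5,0],"dr":[0,0,0],"fingers":0},{"slide":[-15,-1.4,0],"dr":[0,0,0],"fingers":0},{"slide":[-30,-2.9,20],"dr":[0,0,0],"fingers":0},{"slide":[-50,-5,60],"dr":[0,0,0],"fingers":0},{"slide":[-75,-7.5,100],"dr":[0,0,0],"fingers":0},{"slide":[-92,-9,120],"dr":[0,0,0],"fingers":0},{"slide":[-92,-9,120],"dr":[0,0,0],"fingers":0},{"slide":[-92,-9,120],"dr":[0,0,0],"fingers":0}]'
python3 - <<'E'
from h import *
a=viewer.read_camera("top")[:,:,::-1];b=viewer.read_camera("scene")[:,:,::-1]
cv2.imwrite("pics/o1.png",np.hstack([cv2.resize(a[120:290,240:370],(390,510),interpolation=2),cv2.resize(b[180:390,240:400],(390,510),interpolation=2)]))
E
```

```text
time_s: 14.85
tcp_pos: [0.5969, -0.0147, 0.1441]
tcp_rot: [0.999, 0.048, -0.004, -0.0]
ft_force: [-9.6, -1.3, 5.2]
gripper_width: -0.0001
grasp_force: 5.0
time_s: 15.65
tcp_pos: [0.5091, -0.0238, 0.265]
tcp_rot: [0.999, 0.048, 0.002, 0.001]
ft_force: [0.6, -0.3, -0.2]
gripper_width: 0.0003
grasp_force: 0.0
```

View pics/o1.png

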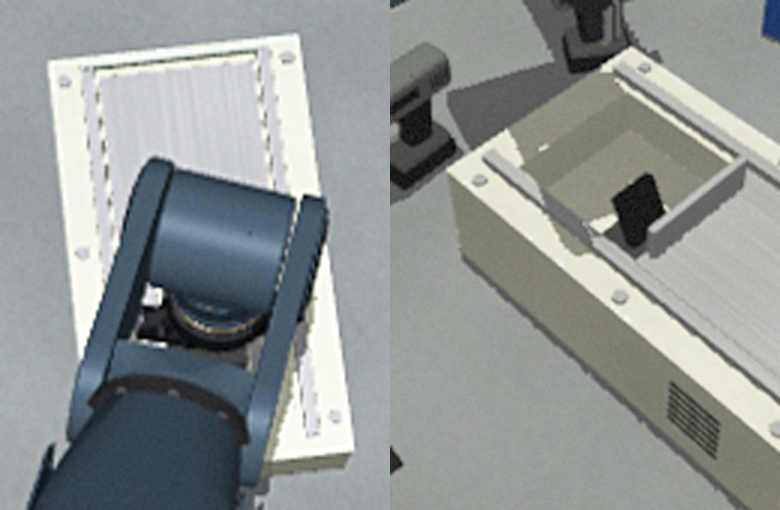

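The cover is fully open: the force rose to about 10 N at the predicted end stop. The scene view shows the lever leaning to -x inside the opening. I'll lower the fingers behind it.

```bash
python3 -m inch '[{"slide":[-8,-0.8,0],"dr":[0,0,0],"fingers":0},{"slide":[-8,-0.8,-30],"dr":[0,0,0],"fingers":0},{"slide":[-8,-0.8,-65],"dr":[0,0,0],"fingers":0},{"slide":[-8,-0.8,-100],"dr":[0,0,0],"fingers":0},{"slide":[-8,-0.8,-130],"dr":[0,0,0],"fingers":0},{"slide":[-8,-0.8,-155],"dr":[0,0,0],"fingers":0},{"slide":[-8,-0.8,-168],"dr":[0,0,0],"fingers":0},{"slide":[-8,-0.8,-168],"dr":[0,0,0],"fingers":0}]'
python3 -m inch '[{"slide":[8,0.8,0],"dr":[0,0,0],"fingers":0},{"slide":[16,1.5,0],"dr":[0,0,0],"fingers":0},{"slide":[24,2.3,0],"dr":[0,0,0],"fingers":0},{"slide":[32,3,0],"dr":[0,0,0],"fingers":0},{"slide":[40,3.8,0],"dr":[0,0,0],"fingers":0},{"slide":[48,4.6,0],"dr":[0,0,0],"fingers":0},{"slide":[54,5.1,0],"dr":[0,0,0],"fingers":0},{"slide":[60,5.7,0],"dr":[0,0,0],"fingers":0}]'
```

```text
time_s: 16.55
tcp_pos: [0.4984, -0.0238, 0.0934]
tcp_rot: [0.999, 0.048, -0.003, -0.001]
ft_force: [-1.1, -0.8, -0.0]
gripper_width: -0.0002
grasp_force: 0.0
time_s: 17.35
tcp_pos: [0.5605, -0.0184, 0.0961]
tcp_rot: [0.999, 0.048, -0.0, -0.0]
ft_force: [-2.5, -0.1, -1.0]
gripper_width: 0.0001
grasp_force: 0.9
```

```bash
python3 -m inch '[{"slide":[3,0.3,1],"dr":[0,0,0],"fingers":0},{"slide":[6,0.6,2],"dr":[0,0,0],"fingers":0},{"slide":[8,0.8,2],"dr":[0,0,0],"fingers":0},{"slide":[10,1,2],"dr":[0,0,0],"fingers":0},{"slide":[12,1.1,2],"dr":[0,0,0],"fingers":0},{"slide":[13,1.2,2],"dr":[0,0,0],"fingers":0},{"slide":[14,1.3,2],"dr":[0,0,0],"fingers":0},{"slide":[14,1.3,2],"dr":[0,0,0],"fingers":0}]'
```

```text
time_s: 18.15
tcp_pos: [0.5746, -0.0173, 0.0983]
tcp_rot: [0.999, 0.048, 0.0, 0.0]
ft_force: [-1.8, 1.0, -0.3]
gripper_width: 0.0001
grasp_force: 0.5
```

```bash
python3 -m inch '[{"slide":[1,0.1,0],"dr":[0,0,0],"fingers":0},{"slide":[2,0.2,0],"dr":[0,0,0],"fingers":0},{"slide":[3,0.3,0],"dr":[0,0,0],"fingers":0},{"slide":[4,0.4,0],"dr":[0,0,0],"fingers":0},{"slide":[5,0.5,0],"dr":[0,0,0],"fingers":0},{"slide":[5,0.5,0],"dr":[0,0,0],"fingers":0},{"slide":[5,0.5,0],"dr":[0,0,0],"fingers":0},{"slide":[5,0.5,0],"dr":[0,0,0],"fingers":0}]'
```

```text
time_s: 18.95
tcp_pos: [0.576, -0.017, 0.0981]
tcp_rot: [0.999, 0.048, -0.004, -0.0]
ft_force: [-9.0, -2.7, 4.8]
gripper_width: 0.0003
grasp_force: 4.9
```

The finger force rose against the lever's stop at the expected position. I'll retreat, pass over the lip to its +x side and look.

```bash
python3 -m inch '[{"slide":[-8,-0.8,0],"dr":[0,0,0],"fingers":0},{"slide":[-10,-1,30],"dr":[0,0,0],"fingers":0},{"slide":[-10,-1,65],"dr":[0,0,0],"fingers":0},{"slide":[-10,-1,100],"dr":[0,0,0],"fingers":0},{"slide":[5,0.5,120],"dr":[0,0,0],"fingers":0},{"slide":[35,3.5,120],"dr":[0,0,0],"fingers":0},{"slide":[64,6,120],"dr":[0,0,0],"fingers":0},{"slide":[66,6.3,120],"dr":[0,0,0],"fingers":0}]'
python3 - <<'E'
from h import *
a=viewer.read_camera("top")[:,:,::-1];b=viewer.read_camera("scene")[:,:,::-1]
cv2.imwrite("pics/l1.png",np.hstack([cv2.resize(a[120:290,240:370],(390,510),interpolation=2),cv2.resize(b[180:390,240:400],(390,510),interpolation=2)]))
E
```

```text
time_s: 19.75
tcp_pos: [0.6501, -0.0106, 0.2194]
tcp_rot: [0.999, 0.048, 0.004, 0.001]
ft_force: [0.2, -0.4, 1.0]
gripper_width: 0.0003
grasp_force: 0.0
```

View pics/l1.png

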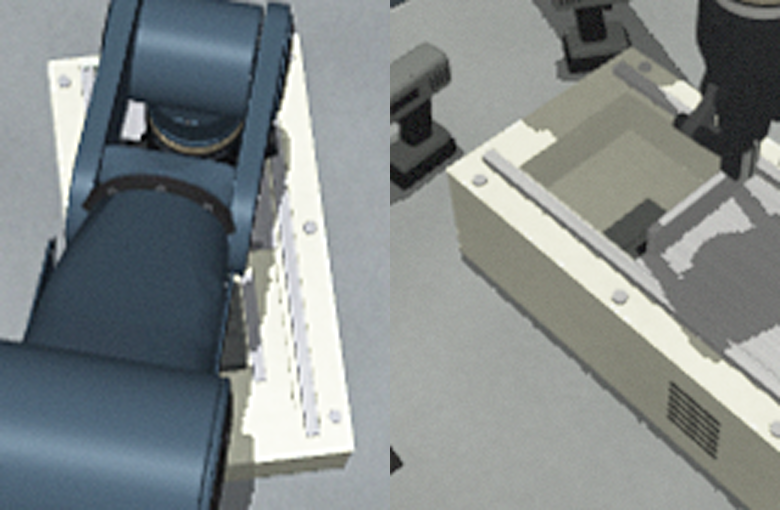

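The lever has disappeared behind the lip, leaning to +x. The gripper is on the +x side of the lip, so I'll descend and push the cover shut.

```bash
python3 -m inch '[{"slide":[0,0,-20],"dr":[0,0,0],"fingers":0},{"slide":[0,0,-45],"dr":[0,0,0],"fingers":0},{"slide":[0,0,-65],"dr":[0,0,0],"fingers":0},{"slide":[0,0,-74],"dr":[0,0,0],"fingers":0},{"slide":[0,0,-74],"dr":[0,0,0],"fingers":0},{"slide":[-6,-0.6,-74],"dr":[0,0,0],"fingers":0},{"slide":[-14,-1.3,-74],"dr":[0,0,0],"fingers":0},{"slide":[-22,-2.1,-74],"dr":[0,0,0],"fingers":0}]'
python3 -m inch '[{"slide":[-10,-1,0],"dr":[0,0,0],"fingers":0},{"slide":[-24,-2.3,0],"dr":[0,0,0],"fingers":0},{"slide":[-42,-4,0],"dr":[0,0,0],"fingers":0},{"slide":[-60,-5.7,0],"dr":[0,0,0],"fingers":0},{"slide":[-78,-7.4,0],"dr":[0,0,0],"fingers":0},{"slide":[-96,-9.1,0],"dr":[0,0,0],"fingers":0},{"slide":[-114,-10.9,0],"dr":[0,0,0],"fingers":0},{"slide":[-130,-12.4,0],"dr":[0,0,0],"fingers":0}]'
```

```text
time_s: 20.65
tcp_pos: [0.6237, -0.0126, 0.1455]
tcp_rot: [0.999, 0.048, 0.002, 0.0]
ft_force: [2.0, 0.9, -0.4]
gripper_width: -0.0001
grasp_force: 1.4
time_s: 21.45
tcp_pos: [0.4936, -0.0251, 0.1454]
tcp_rot: [0.999, 0.048, 0.002, 0.0]
ft_force: [3.1, 0.6, 1.1]
gripper_width: 0.0
grasp_force: 1.5
```

```bash
python3 -m inch '[{"slide":[-4,-0.4,0],"dr":[0,0,0],"fingers":0},{"slide":[-7,-0.7,0],"dr":[0,0,0],"fingers":0},{"slide":[-9,-0.9,0],"dr":[0,0,0],"fingers":0},{"slide":[-11,-1,0],"dr":[0,0,0],"fingers":0},{"slide":[-12,-1.1,0],"dr":[0,0,0],"fingers":0},{"slide":[-13,-1.2,0],"dr":[0,0,0],"fingers":0},{"slide":[-14,-1.3,0],"dr":[0,0,0],"fingers":0},{"slide":[-14,-1.3,0],"dr":[0,0,0],"fingers":0}]'
```

```text
time_s: 22.25
tcp_pos: [0.4794, -0.0265, 0.1442]
tcp_rot: [0.999, 0.048, 0.0, 0.0]
ft_force: [1.7, -0.3, 1.2]
gripper_width: 0.0004
grasp_force: 1.1
```

```bash
python3 -m inch '[{"slide":[-1,-0.1,0],"dr":[0,0,0],"fingers":0},{"slide":[-2,-0.2,0],"dr":[0,0,0],"fingers":0},{"slide":[-3,-0.3,0],"dr":[0,0,0],"fingers":0},{"slide":[-4,-0.4,0],"dr":[0,0,0],"fingers":0},{"slide":[-5,-0.5,0],"dr":[0,0,0],"fingers":0},{"slide":[-5,-0.5,0],"dr":[0,0,0],"fingers":0},{"slide":[-5,-0.5,0],"dr":[0,0,0],"fingers":0},{"slide":[-5,-0.5,0],"dr":[0,0,0],"fingers":0}]'
```

```text
time_s: 23.05
tcp_pos: [0.4772, -0.0268, 0.1443]
tcp_rot: [0.999, 0.047, 0.003, 0.0]
ft_force: [8.6, 1.9, -4.6]
gripper_width: -0.0
grasp_force: 4.3
```

The cover is at its end stop, with the force up to 8.6 N. Retreating.

```bash
python3 -m inch '[{"slide":[8,0.8,0],"dr":[0,0,0],"fingers":0},{"slide":[15,1.4,5],"dr":[0,0,0],"fingers":0},{"slide":[15,1.4,40],"dr":[0,0,0],"fingers":0},{"slide":[15,1.4,80],"dr":[0,0,0],"fingers":0},{"slide":[15,20,120],"dr":[0,0,0],"fingers":0},{"slide":[15,60,135],"dr":[0,0,0],"fingers":0},{"slide":[15,105,135],"dr":[0,0,0],"fingers":0},{"slide":[10,150,135],"dr":[0,0,0],"fingers":0}]'
python3 -m inch '[{"slide":[-10,40,0],"dr":[0,0,0],"fingers":0},{"slide":[-25,80,0],"dr":[0,0,0],"fingers":0},{"slide":[-40,120,0],"dr":[0,0,0],"fingers":0},{"slide":[-55,160,0],"dr":[0,0,0],"fingers":0},{"slide":[-70,200,0],"dr":[0,0,0],"fingers":0},{"slide":[-70,200,0],"dr":[0,0,0],"fingers":0},{"slide":[-70,200,0],"dr":[0,0,0],"fingers":0},{"slide":[-70,200,0],"dr":[0,0,0],"fingers":0}]'
python3 - <<'E'
from h import *
a=viewer.read_camera("top")[:,:,::-1];b=viewer.read_camera("scene")[:,:,::-1]
t0=cv2.imread("pics/top0.png")
for r in((405,165,490,205),(130,160,200,310)):
    x0,y0,x1,y1=r;print("diff",(cv2.absdiff(a,t0)[y0:y1,x0:x1].max(2)>60).sum())
cv2.imwrite("pics/f1.png",np.hstack([a[120:320,120:500],b[150:350,90:480]]))
E
```

```text
time_s: 23.85
tcp_pos: [0.484, 0.1245, 0.2803]
tcp_rot: [0.999, 0.047, 0.0, 0.0]
ft_force: [0.9, 0.1, -0.5]
gripper_width: 0.0
grasp_force: 0.0
time_s: 24.65
tcp_pos: [0.4141, 0.3222, 0.279]
tcp_rot: [0.999, 0.048, -0.001, 0.001]
ft_force: [-0.7, 0.2, -0.8]
gripper_width: 0.0
grasp_force: 0.0
diff 0
diff 3481
```

View pics/f1.png

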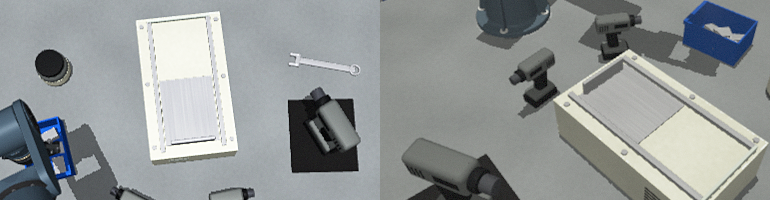

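The cover is shut, the drill is upright on the mat, and the tub and wrench haven't moved. The bin differs in the picture only because the arm covers part of it in the top view; the scene view shows it in place.

```bash
python3 -c "
from rig import job
print(job.hand_in())"
```

```text
the job is handed in; nothing more can be done
None
```

I handed the job in at about 25 s without a verdict coming back: the drill is upright on the mat, the lever is thrown to its +x stop, the cover is pushed shut to its stop, and the bin, tub and wrench look unmoved.

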